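# Release and slide off a terminal cover

### The arm

A 7-joint arm with a two-finger parallel gripper is mounted at the origin on a cart in front of the work surface, level with it; the furniture and walls round the work are solid. World frame = base frame: x ahead of the robot, y to its left, z up, the work surface at z = 0. Lengths are in m, angles in rad, forces in N, time in s.
With the tool pointing down it reaches from about 0.425 to 0.875 m from the base axis. Payload 4.7 kg.
Tool frame: the origin (TCP) lies where the fingers leave the gripper's body, on its centre line; the fingertips stand 70 mm ahead of it and the grasp point (between the pads) lies 51 mm ahead of it; z points along the fingers, y is the line along which they close (so a half turn about z gives the same grasp; the last joint's range is limited). The gripper opens to 87 mm and grips with 3 to 60 N. Pads are 19 mm wide; open, the fingers measure 117 mm over their backs; the gripper's body (75 mm by 190 mm) begins 51 mm behind the grasp point.
Start: joints at [-1.273, 0.321, -0.07, 1.45, 0.023, 1.371, -0.057], TCP at [0.182, 0.624, 0.292] pointing down, gripper open.
Joint ranges: [-2.86, 2.86], [-0.3, 2.09], [-1.38, 1.24], [0.06, 2.45], [-1.56, 4.7], [0.09, 2.05], [-2.69, 2.69]. Speed limits (rad/s): [2.57, 2.57, 3.14, 3.14, 3.14, 3.14, 3.14].

### API

Orientations are given as a rotation vector (axis times angle).
In Python, from bench import ctrl gives the robot as it stands.
- The arm moves only by the tool drive_tool, never from a script. Its argument "motion" is a list of rows, each a list of 3 entries, a list of its own where there are three numbers: the shift along the tool's x, y, z in cm, then the turn, a rotation vector about the tool's x, y, z in degrees, then the opening, from -1 (shut) to 1 (fully open). In form: [[[x, y, z], [ax, ay, az], claw], ...]. A call has 1 to 12 rows; each row shifts and turns the commanded pose from where the row before left it, along the tool's axes as they then stand; what a row does not reach is not made up. A row lasts 1/8 s, in which the tool goes at most 62.5 mm and 10.7 degrees, less where a joint would pass 70% of its speed; a pose out of reach is approached as far as the arm can. A call with a gripper value outside its range is refused whole. The fingers move at their own pace and stop on an object; "force" is the grip in N (left out, the last holds). Time passes only in rows, so rows that do not move let the fingers close. It gives the time, the measured TCP pose, the force, the opening and the grip force at its end, in the units of the state.
- ctrl.get_state(): the state, without advancing time (a new reading comes with each control period).
- ctrl.get_image(name): name is "scene" or "side" or "wrist"; returns the picture (400x640x3 uint8, red, green, blue); there is no depth.
- ctrl.calibration(name): a dict with "K" (3x3 intrinsics, pixels), "origin" and "attitude" of the camera in the world; the wrist camera has in their place "tool_from_camera" (4x4, takes a point from camera to tool coordinates, whose origin is the TCP and whose axes are the flange's). Camera axes: x right, y up, looking along -z (the intrinsics and any distortion apply to the point x, -y, -z); pixel columns grow to the right and rows downward; lengths in m; the calibration is good to about 2 mm. A picture is of the moment at which its call begins: read the wrist's pose just before it. calibration takes no time and is no camera call.
- ctrl.close_job(): hands the job in; it is judged then, once.
The state is a dict: "time": time; "joint_positions": joint angles; "qd": joint speeds; "joint_torque": joint torques, N m; "position": TCP position; "tool_rot": TCP orientation; "ft_force": force on the tool from outside, world axes, zero at the start; "torque": the same for the moment, N m; "grip_width": opening from 0.0 (shut) to 1.0 (fully open); "grip_force": force on a finger pad.
Only numpy, scipy, OpenCV 4.12 (cv2) and the standard library are available. Lean on these libraries where they do the work, as an engineer would, in place of code of your own. Each camera call takes 0.05 s, during which the arm holds its last target. There are 200 camera calls.

### The job

Open the terminal box on the bench with the fingertips, lifting nothing: press the snap tab at its end down so that the cover jumps free, then push the cover by its upright rib, along its runners and off its seat, until it lies flat on the parking ledge against the end stop. Do not knock over or shift the vial, the stamp or the sample cone beside the box.

Things in the scene. Friction and masses are not known exactly. Their poses are not given: they have to be found in the camera images.
- terminal_box: bare-metal terminal box fixed to the bench, 255 mm long, 80 wide (fixing ears 116 over all, 9 high), small blanked cable gland at the tab end. Origin on the bench under the seat's centre; z up, +x = the way the cover slides off. Along x: block with the tab -105..-35 mm, 32 high; seat -35..35, 32 high; parking ledge 35..150, 29 high (3 mm step down). Two sprung plungers, 40 high, push the cover forward
- snap_tab (a joint): travel of the sprung snap tab, m: 0 = out (latched), 0.008 = fully pressed down. Needs about 2 to 8 N and springs back. The cover is freed from about 0.0055 on; the plungers then push it 7 mm towards +x, where the tab cannot catch it again, so the tab may be let go (allow some 0.3 s pressed)
- tab_pad (a point): centre of the top of the tab's pad: a ribbed rectangle 26 mm (along the box) by 30 mm, 48 mm above the bench, 40 mm when fully pressed; at x = -80, y = 0 mm of the box. Moves with the tab; axes as the box
- cover: loose plastic cover, about 90 g: plate 70 mm (x) by 60 (y), 6 thick, with a 28 mm tail frame at its -x end that the tab hooks. Origin at the centre of the plate's underside; axes as the box. Latched it sits at x = 0, z = 32 mm of the box; it slides along +x on the centre line with 1 to 8 N, and rests against the end stop at x = 100.5, z = 29 mm of the box
- push_rib (a point): middle of the rear (-x) face of the cover's upright rib, the face to push towards +x; at x = 6, z = 13 mm of the cover. The rib is 40 mm wide (y), 6 thick, and rises 14 mm above the plate's top, which is 7 mm below this point. Behind it 41 mm of plate is free; the tab's pad begins 73 mm behind it while latched
- end_stop (a point): middle of the top edge of the end stop's face at the far end of the ledge, 42 mm above the bench, at x = 135.5 mm of the box. Axes as the box. The side walls: along the seat 43 mm high with inward lips, 53 mm free between them; along the ledge 36 mm high, 63 mm apart
- vial: stoppered sample vial, black cap, upright, 26 mm across, 52 mm tall; origin at the centre of its underside
- stamp: wooden hand stamp, upright, 24x34 mm foot, 60 mm tall; origin at the centre of its underside
- cone: grey metal sample cone, upright, 22 mm across, 26 mm tall; origin at the centre of its underside
Things that resemble listed ones, but are neither listed nor needed, are in the scene too. What is shaped like the cover but orange or purple is not meant.

How it is judged:
By the outcome, as a careful person would: the job done as asked, in the order asked, and still so for the second after the job is handed in, with the robot touching nothing.
It also fails if it takes over 38 s, if anything falls off the work surface, if the arm or the gripper's body presses on something with over 40 N, if the wrist force passes 120 N, or if a joint passes its speed limit or range.

## Working session

There is one attempt and no reset: what is moved stays moved. The work goes in short steps, Python scripts to look and compute and a tool call to move; the robot and the scene stay as the last step left them, time stands still between calls to the robot, and variables do not carry over. Pictures are saved under pics/ and viewed, at most 10 in all, crops included, and the job is handed in when it is done.

Besides the shell and the picture viewer there is one more tool, called as name(argument=value, ...) on one line, values as JSON. drive_tool: Moves the arm, as the interface text tells. Its arguments: {"type":"object","properties":{"motion":{"type":"array","items":{"type":"array"}},"force":{"type":"number"}},"required":["motion"]}

```bash
mkdir -p pics
cat > h.py <<'E'
import numpy as np, cv2
from bench import ctrl
from scipy.spatial.transform import Rotation as R
def save(n,f):
    im=ctrl.get_image(n); cv2.imwrite('pics/'+f,im[:,:,::-1]); return im
def cam(n,st=None):
    c=ctrl.calibration(n); K=np.array(c['K'])
    if 'tool_from_camera' in c:
        T=np.array(c['tool_from_camera']); Rt=R.from_rotvec(st['tool_rot']).as_matrix()
        return K,np.array(st['position'])+Rt@T[:3,3],Rt@T[:3,:3],c
    A=np.array(c['attitude']); A=R.from_rotvec(A).as_matrix() if A.size==3 else A
    return K,np.array(c['origin']),A,c
def ray(cm,px,z):
    K,o,A,c=cm; d=c.get('distortion'); d=None if d is None else np.array(d,float)
    u=cv2.undistortPoints(np.array([[px]],float),K,d)[0,0]
    v=A@np.array([u[0],-u[1],-1]); return o+v*(z-o[2])/v[2]
def proj(cm,P):
    K,o,A,c=cm; p=A.T@(np.array(P)-o); q=K@np.array([p[0],-p[1],-p[2]]); return q[:2]/q[2]
E
python3 - <<'E'
from h import *
s=ctrl.get_state(); print(s)
for n in ['scene','side','wrist']: save(n,n+'0.png'); print(ctrl.calibration(n))
E
```

```text
{'time': 0.0, 'joint_positions': array([-1.27289355,  0.32182619, -0.07006656,  1.45167626,  0.02261584,
        1.37083311, -0.05690304]), 'qd': array([-0.00193085, -0.00082142,  0.00025292,  0.00025   ,  0.0008643 ,
       -0.00172916,  0.00075331]), 'joint_torque': array([-2.66162806e-04, -4.91307592e+01, -4.04493660e-01, -3.12510073e+01,
       -6.40203897e-02,  4.41829709e-02,  1.87916321e-04]), 'position': array([0.18194153, 0.6235669 , 0.29115857]), 'tool_rot': array([-4.44258616e-01, -3.10986369e+00,  3.06306513e-03]), 'ft_force': array([-0.23090801, -0.01852967,  0.51511148]), 'torque': array([ 0.01495533,  0.04194721, -0.00298532]), 'grip_force': 0.0, 'grip_width': 0.9965560366946979}
{'K': array([[484.47211876,   0.        , 320.52550269],
       [  0.        , 484.47211876, 208.44851307],
       [  0.        ,   0.        ,   1.        ]]), 'origin': array([0.24565459, 0.68248248, 0.61343333]), 'attitude': array([ 0.27403523, -1.19471061, -2.3939275 ])}
{'K': array([[379.04347734,   0.        , 324.0759751 ],
       [  0.        , 379.04347734, 200.18089181],
       [  0.        ,   0.        ,   1.        ]]), 'origin': array([0.12439126, 0.05161015, 0.78471344]), 'attitude': array([ 0.45148592, -0.44565334, -1.55878183])}
{'K': array([[291.30584031,   0.        , 315.55075391],
       [  0.        , 291.30584031, 199.00575652],
       [  0.        ,   0.        ,   1.        ]]), 'tool_from_camera': array([[ 2.29012561e-04,  9.66577405e-01,  2.56374858e-01,
         6.93445939e-02],
       [ 9.99999961e-01, -2.62108693e-04,  9.49226766e-05,
        -1.14715202e-03],
       [ 1.58948193e-04,  2.56374826e-01, -9.66577428e-01,
        -9.31367361e-02],
       [ 0.00000000e+00,  0.00000000e+00,  0.00000000e+00,
         1.00000000e+00]])}
```

View pics/scene0.png

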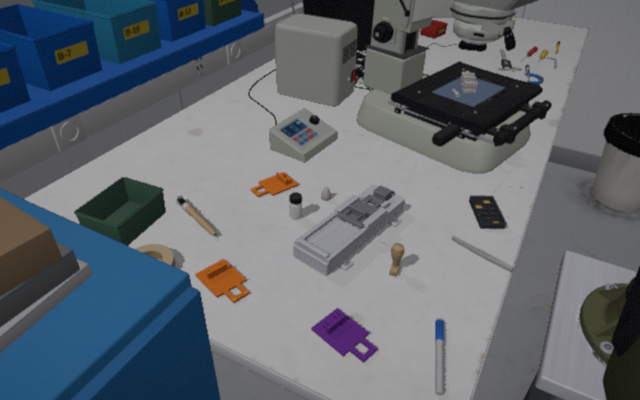

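View pics/side0.png

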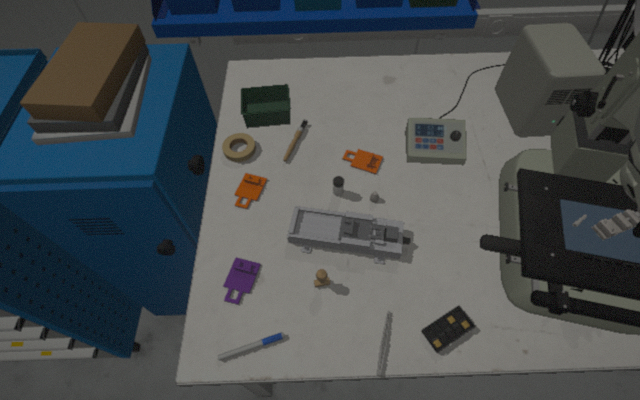

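The side view shows the grey box from about (290,225) to (405,240). The tab and gland are at the right end, the vial is at (338,187), the cone at (374,197) and the stamp at (321,278). I'll enlarge both views.

Run:
```python
from h import *
a=cv2.imread('pics/side0.png')[165:295,275:425]; b=cv2.imread('pics/scene0.png')[170:280,280:420]
a=cv2.resize(a,(750,650*750//750),interpolation=3)[:590]; cv2.imwrite('pics/c1.png',cv2.convertScaleAbs(a,alpha=1.4))
cm=cam('side')
for n,p,z in [('tabend',(404,240),.03),('farend',(291,225),.03),('vial',(338,194),0),('cone',(374,201),0),('stamp',(321,287),0),('pad',(383,236),.048)]: print(n,ray(cm,p,z).round(3))
```

```text
tabend [ 0.496 -0.127  0.03 ]
farend [0.544 0.123 0.03 ]
vial [0.644 0.011 0.   ]
cone [ 0.62  -0.076  0.   ]
stamp [0.406 0.06  0.   ]
pad [ 0.499 -0.079  0.048]
```

View pics/c1.png

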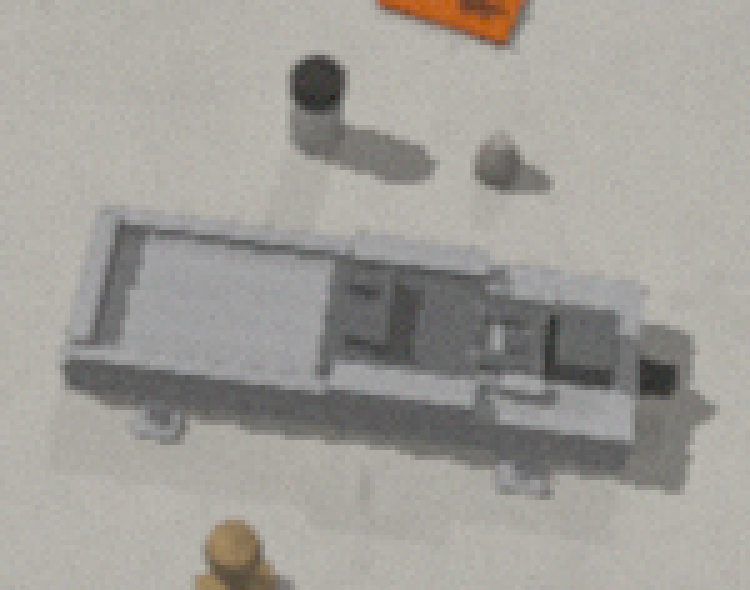

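The pad's top centre is at crop (585,338), which is full-image pixel (392,232.6). The end stop's inner top edge has its middle near crop (107,283), pixel (296.4,221.6). The rib is at about crop (385,312).

Run:
```python
from h import *
cm=cam('side')
f=lambda x,y,z: ray(cm,(275+x/5-.4,165+y/5-.4),z)
pad=f(585,338,.048); es=f(107,283,.042); d=(es-pad)[:2]
print(pad,es,np.linalg.norm(d),np.degrees(np.arctan2(d[1],d[0])))
# long edges for yaw: block/seat corner ridge
for a,b,z in [((105,208),(345,238),.036),((330,388),(68,375),.036),((632,440),(497,422),.032)]:
    p,q=f(*a,z),f(*b,z); v=(p-q)[:2]; print(p,q,np.degrees(np.arctan2(v[1],v[0])))
s=ctrl.get_state(); w=cam('wrist',s); print('wrist cam',w[1], proj(w,pad))
print(R.from_rotvec(s['tool_rot']).as_matrix().round(3))
```

```text
[ 0.50742235 -0.09848154  0.048     ] [0.5466295  0.11111483 0.042     ] 0.21323189439124168 79.40468612529504
[0.59011436 0.11284965 0.036     ] [0.56947525 0.00238086 0.036     ] 79.417319359259
[0.49342587 0.01349494 0.036     ] [0.50419244 0.12840647 0.036     ] -95.35266522808938
[ 0.46551738 -0.11564397  0.032     ] [ 0.47623895 -0.05834033  0.032     ] -100.59756681026734
wrist cam [0.11506207 0.64214532 0.38457502] [-52.12229675 491.40819853]
[[-0.96   0.28  -0.   ]
 [ 0.28   0.96  -0.001]
 [-0.    -0.001 -1.   ]]
```

Run:
```python
from h import *
a=cam('side'); b=cam('scene')
for P in [(.182,.624,.22),(.182,.624,0),(.3,.5,.22),(.42,.4,.22),(.5,.3,.22),(.35,.3,.22),(.45,.3,0)]: print(P,proj(a,P).round(),proj(b,P).round())
def tri(p,q):
    r=[]
    for c,x in((a,p),(b,q)):
        d=ray(c,x,0)-c[1]; r.append((c[1],d/np.linalg.norm(d)))
    A=sum(np.eye(3)-np.outer(d,d) for o,d in r); B=sum((np.eye(3)-np.outer(d,d))@o for o,d in r); return np.linalg.solve(A,B)
# candidate cabinet corner
for p,q in [((158,152),(188,290)),((188,45),(0,190)),((146,25),(0,196))]:
    P=tri(p,q); print(P,proj(a,P),proj(b,P))
```

```text
(0.182, 0.624, 0.22) [-103.  408.] [463. 779.]
(0.182, 0.624, 0) [ 14. 417.] [408. 801.]
(0.3, 0.5, 0.22) [ 26. 315.] [358. 460.]
(0.42, 0.4, 0.22) [114. 241.] [294. 317.]
(0.5, 0.3, 0.22) [182. 198.] [280. 237.]
(0.35, 0.3, 0.22) [166. 279.] [393. 280.]
(0.45, 0.3, 0) [211. 272.] [313. 361.]
[0.60837554 0.38196455 0.17668561] [158.11013929 166.69508892] [172.75905904 271.9658405 ]
[0.97287622 0.37447578 0.18335866] [189.4052943   50.99052017] [ -6.7841236  182.60481855]
[0.88161181 0.42177523 0.2643568 ] [150.23581634  45.77354447] [-21.19628991 168.6046832 ]
```

View pics/wrist0.png

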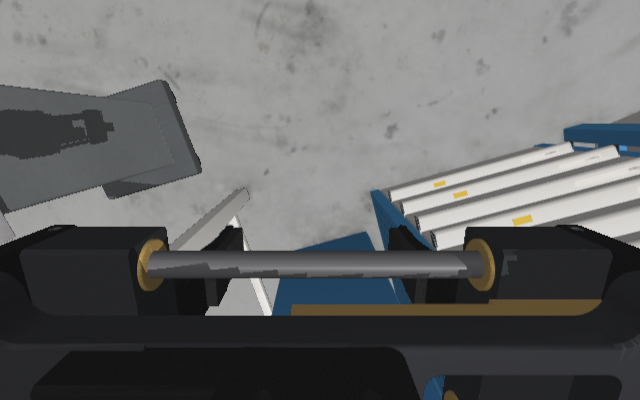

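The wrist camera at the start sees only floor and cabinet racks. The cabinet top is at about z 0.18 with x > 0.5, so I'll swing along an arc inside it.

```bash
cat >> h.py <<'E'
def sim(p,r,rows):
    p=np.array(p); r=R.from_rotvec(r); out=[]
    for t,a,_ in rows: p=p+r.apply(np.array(t)/100); r=r*R.from_rotvec(np.radians(a)); out.append(p)
    return np.array(out),r
def tgt(P,yaw=None):
    s=ctrl.get_state(); r=R.from_rotvec(s['tool_rot']); m=r.as_matrix()
    print('t',s['time'],'p',s['position'].round(4),'shift cm',(r.inv().apply(np.array(P)-s['position'])*100).round(2),'yaw tooly',np.degrees(np.arctan2(m[1,1],m[0,1])).round(2),'F',s['ft_force'].round(1))
E
python3 - <<'E'
from h import *
s=ctrl.get_state()
rows=[[[-5.4,-1.9,0],[0,0,6],-1]]*5+[[[-5.4,-.9,1],[0,0,6],-1]]*9
o,r=sim(s['position'],s['tool_rot'],rows); print(np.c_[o,np.hypot(o[:,0],o[:,1])].round(3),r.as_matrix().round(3))
E
```

```text
[[ 0.228  0.59   0.291  0.633]
 [ 0.271  0.552  0.292  0.615]
 [ 0.31   0.51   0.292  0.597]
 [ 0.344  0.464  0.292  0.577]
 [ 0.373  0.415  0.292  0.557]
 [ 0.403  0.369  0.282  0.547]
 [ 0.429  0.321  0.272  0.536]
 [ 0.45   0.27   0.262  0.525]
 [ 0.466  0.218  0.252  0.514]
 [ 0.475  0.164  0.242  0.503]
 [ 0.479  0.109  0.232  0.492]
 [ 0.478  0.055  0.222  0.481]
 [ 0.47   0.     0.212  0.47 ]
 [ 0.457 -0.053  0.202  0.46 ]] [[ 0.178  0.984 -0.   ]
 [ 0.984 -0.178 -0.001]
 [-0.001 -0.    -1.   ]]
```

drive_tool(motion=[[[-5.4, -1.9, 0], [0, 0, 6], -1], [[-5.4, -1.9, 0], [0, 0, 6], -1], [[-5.4, -1.9, 0], [0, 0, 6], -1], [[-5.4, -1.9, 0], [0, 0, 6], -1], [[-5.4, -1.9, 0], [0, 0, 6], -1], [[-5.4, -0.3, 0.6], [0, 0, 6], -1], [[-5.4, -0.3, 0.6], [0, 0, 6], -1], [[-5.4, -0.3, 0.6], [0, 0, 6], -1], [[-5.4, -0.3, 0.6], [0, 0, 6], -1], [[-5.4, -0.3, 0.6], [0, 0, 6], -1], [[-5.4, -0.3, 0.6], [0, 0, 6], -1], [[-5.4, -0.3, 0.6], [0, 0, 6], -1]])

```text
time: 1.65
position: [0.515, 0.071, 0.2499]
tool_rot: [2.191, 2.251, 0.0]
ft_force: [0.3, 0.2, 0.1]
grip_width: 0.007
grip_force: 0.0
```

Run:
```python
from h import *
s=ctrl.get_state(); tgt((.5074,-.0985,.20)); print(s['joint_positions'])
im=save('wrist','w1.png'); 
w=cam('wrist',s); b=np.array([.5074,-.0985,0]); 
for P in [(.5074,-.0985,.048),(.5466,.1111,.042)]: print(proj(w,P))
```

```text
t 1.65 p [0.515  0.071  0.2499] shift cm [-16.92  -1.21   4.99] yaw tooly 1.53 F [0.3 0.2 0.1]
[-0.6405575   0.06623197  0.47406288  1.84492203 -0.03185019  1.2377083
 -0.13019348]
[305.12006867 328.83879211]
[347.2147076 151.3270577]
```

View pics/w1.png

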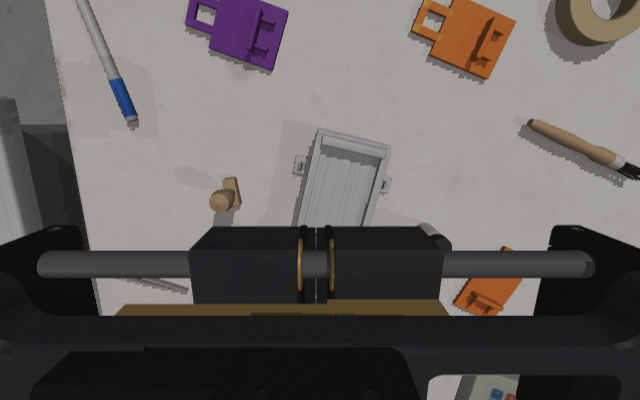

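The end stop's inner edge has its middle near (354,148), about 7 px from the prediction, though the arm may still have been moving. The fingers hide the tab, so I'll move behind it and look forward along the box.

drive_tool(motion=[[[-5.4, -0.6, 0.3], [0, 0, 6], -1], [[-5.4, 0, 0.3], [0, 0, 6], -1], [[-5.4, 0.6, 0.3], [0, 0, 0], -1], [[-5.4, 0.6, 0.3], [0, 0, 0], -1], [[-4.5, 0.6, 0.3], [0, 0, 0], -1], [[0, 0, 0], [0, 0, 0], -1], [[0, 0, 0], [0, 0, 0], -1]])

```text
time: 2.58
position: [0.497, -0.1881, 0.235]
tool_rot: [-2.41, -2.014, -0.0]
ft_force: [-0.4, 0.7, 0.3]
grip_width: 0.009
grip_force: 0.0
```

Run:
```python
from h import *
s=ctrl.get_state(); tgt((.5074,-.0985,.20)); print(s['joint_positions'],abs(s['qd']).max())
im=save('wrist','w2.png'); 
w=cam('wrist',s); 
for P in [(.5074,-.0985,.048),(.5466,.1111,.042)]: print(proj(w,P))
```

```text
t 2.575 p [ 0.497  -0.1881  0.235 ] shift cm [ 9.   -0.57  3.51] yaw tooly -10.23 F [-0.4  0.7  0.3]
[-0.35389225  0.11762649  0.71813099  1.84348814 -0.08322286  1.2111971
  0.21159112] 0.020540708329134263
[308.99262591  97.58102204]
[ 309.38363926 -204.1692342 ]
```

View pics/w2.png

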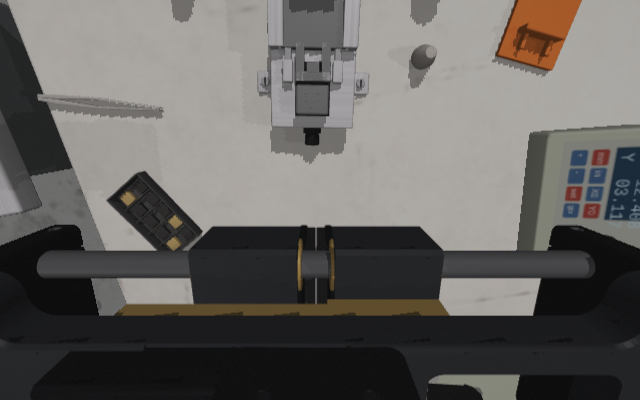

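The pad top spans about (296,81) to (330,114), centre (312.5,97.5). The prediction was (309,97.6), and the box axis stands vertical in the picture.

Run:
```python
from h import *
s=ctrl.get_state(); w=cam('wrist',s); p=ray(w,(312.8,97.5),.048); print(p)
# box edges at z=.032: left and right block edges
for q in [(271.5,126),(352.5,127),(268,50),(357,50)]: print(ray(w,q,.032 if q[1]>100 else .043))
es=np.array([.5466,.1111,.042]); d=es-p; print(np.hypot(*d[:2]),np.degrees(np.arctan2(d[1],d[0])))
tgt(p+[0,0,.08])
```

```text
[ 0.51093956 -0.0983779   0.048     ]
[ 0.46617685 -0.11616131  0.032     ]
[ 0.54469362 -0.13117206  0.032     ]
[ 0.47877933 -0.05145802  0.043     ]
[ 0.55695417 -0.06542334  0.043     ]
0.212491549677604 80.33887615775916
t 2.625 p [ 0.4972 -0.1875  0.235 ] shift cm [ 9.   -0.21 10.71] yaw tooly -10.15 F [0.1 1.5 0.3]
```

drive_tool(motion=[[[4.5, -0.1, 3], [0, 0, 0], -1], [[4.5, -0.1, 3], [0, 0, 0], -1], [[0, 0, 3], [0, 0, 0], -1], [[0, 0, 1.2], [0, 0, 0], -1], [[0, 0, 0], [0, 0, 0], -1]])

```text
time: 3.25
position: [0.5107, -0.0998, 0.133]
tool_rot: [-2.41, -2.014, 0.002]
ft_force: [0.3, -1.1, -0.1]
grip_width: 0.006
grip_force: 0.0
```

drive_tool(motion=[[[0, 0, 0.7], [0, 0, 0], -1], [[0, 0, 0.6], [0, 0, 0], -1], [[0, 0, 0.3], [0, 0, 0], -1], [[0, 0, 0], [0, 0, 0], -1]])

```text
time: 3.75
position: [0.511, -0.1002, 0.1173]
tool_rot: [2.411, 2.013, 0.0]
ft_force: [-0.2, -0.2, -0.1]
grip_width: 0.002
grip_force: 0.0
```

drive_tool(motion=[[[0, 0, 0.4], [0, 0, 0], -1], [[0, 0, 0.3], [0, 0, 0], -1], [[0, 0, 0], [0, 0, 0], -1], [[0, 0, 0], [0, 0, 0], -1], [[0, 0, 0], [0, 0, 0], -1]])

```text
time: 4.38
position: [0.5111, -0.1002, 0.1103]
tool_rot: [2.411, 2.014, 0.0]
ft_force: [-0.1, -0.5, 2.3]
grip_width: 0.004
grip_force: 0.9
```

drive_tool(motion=[[[0, 0, 0.1], [0, 0, 0], -1], [[0, 0, 0], [0, 0, 0], -1], [[0, 0, 0], [0, 0, 0], -1]])

```text
time: 4.75
position: [0.5112, -0.1003, 0.1099]
tool_rot: [2.411, 2.014, 0.001]
ft_force: [-1.2, -1.3, 7.3]
grip_width: 0.004
grip_force: 3.3
```

Run:
```python
from h import *
im=save('scene','s1.png')
a=cv2.imread('pics/scene0.png')[170:280,280:420]; b=cv2.imread('pics/s1.png')[170:280,280:420]
cv2.imwrite('pics/c2.png',cv2.convertScaleAbs(cv2.resize(np.hstack([a,b]),(800,314),interpolation=3),alpha=1.4))
```

```text
(no output)
```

View pics/c2.png

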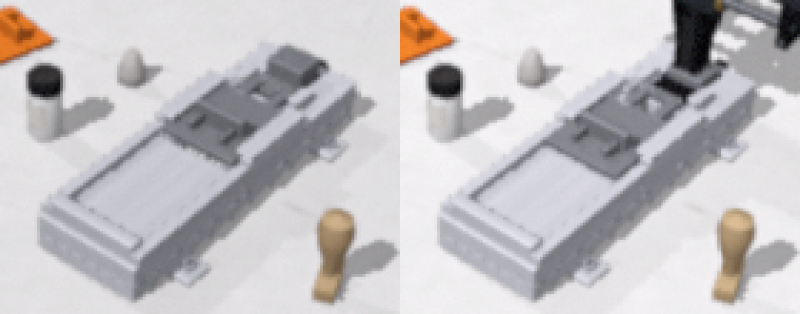

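The cover has jumped forward in the right half, with the tail frame clear of the tab. Next I'll lift, move behind the rib and lower.

drive_tool(motion=[[[0, 0, -2], [0, 0, 0], -1], [[0, 0, -2], [0, 0, 0], -1], [[3.5, 0, 0], [0, 0, 0], -1], [[3.4, 0, 0], [0, 0, 0], -1], [[0, 0, 0], [0, 0, 0], -1], [[0, 0, 0], [0, 0, 0], -1]])

```text
time: 5.55
position: [0.5229, -0.0325, 0.1489]
tool_rot: [-2.411, -2.014, 0.001]
ft_force: [-0.1, -0.8, -0.0]
grip_width: 0.005
grip_force: 0.0
```

Run:
```python
from h import *
u=np.array([.182,.983]); v=np.array([-.983,.182])
s=ctrl.get_state(); d=s['position'][:2]-[.5105,-.0985]; print('box x,y',d@u*1000-80,d@v*1000,s['position'])
a=save('side','d1.png'); a=cv2.imread('pics/d1.png')[165:295,275:425]; b=cv2.imread('pics/side0.png')[165:295,275:425]
save('scene','s2.png'); c=cv2.imread('pics/s2.png')[170:300,280:430]
cv2.imwrite('pics/c3.png',cv2.convertScaleAbs(cv2.resize(np.hstack([a,c]),(800,347),interpolation=3),alpha=1.4))
```

```text
box x,y -12.907699555544468 -0.15425436474470963 [ 0.52286969 -0.03253762  0.14891651]
```

View pics/c3.png

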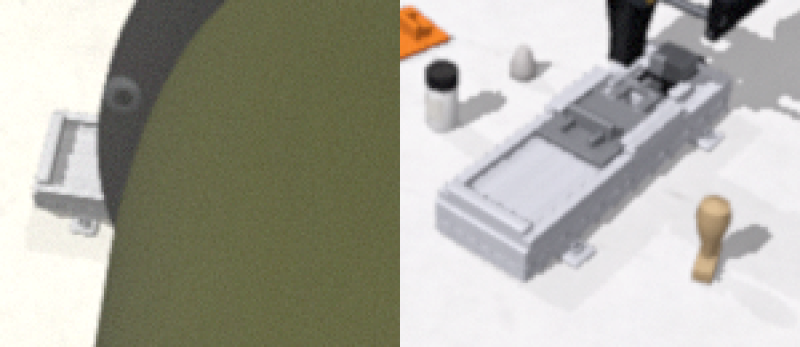

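The scene half shows the tab back up and the cover free, with the rib ahead of the fingers at about crop (590,125).

drive_tool(motion=[[[0, 0, 1.5], [0, 0, 0], -1], [[0, 0, 1.5], [0, 0, 0], -1], [[0, 0, 0.7], [0, 0, 0], -1], [[0, 0, 0], [0, 0, 0], -1], [[0, 0, 0], [0, 0, 0], -1], [[0.8, 0, 0], [0, 0, 0], -1], [[0.8, 0, 0], [0, 0, 0], -1], [[0.8, 0, 0], [0, 0, 0], -1], [[0, 0, 0], [0, 0, 0], -1]])

```text
time: 6.78
position: [0.5278, -0.0073, 0.1123]
tool_rot: [-2.409, -2.016, -0.001]
ft_force: [1.0, 0.6, -0.3]
grip_width: 0.007
grip_force: 0.0
```

drive_tool(motion=[[[0.6, 0, 0], [0, 0, 0], -1], [[0.6, 0, 0], [0, 0, 0], -1], [[0.6, 0, 0], [0, 0, 0], -1], [[0.6, 0, 0], [0, 0, 0], -1], [[0.6, 0, 0], [0, 0, 0], -1], [[0.6, 0, 0], [0, 0, 0], -1], [[0.6, 0, 0], [0, 0, 0], -1], [[0.6, 0, 0], [0, 0, 0], -1]])

```text
time: 7.78
position: [0.5362, 0.0391, 0.1122]
tool_rot: [-2.411, -2.014, -0.0]
ft_force: [0.3, -0.7, -0.7]
grip_width: 0.007
grip_force: 0.2
```

Run:
```python
from h import *
u=np.array([.182,.983]); v=np.array([-.983,.182])
s=ctrl.get_state(); d=s['position'][:2]-[.5105,-.0985]; print('box x,y',d@u*1000-80,d@v*1000,s['position'],s['ft_force'])
save('scene','s3.png'); c=cv2.imread('pics/s3.png')[170:300,280:430]
cv2.imwrite('pics/c4.png',cv2.convertScaleAbs(cv2.resize(c,(600,520),interpolation=3),alpha=1.4))
```

```text
box x,y 59.966845081676894 -0.19865085192636786 [0.53618432 0.03913204 0.11224506] [ 0.2551655  -0.72356098 -0.71344522]
```

View pics/c4.png

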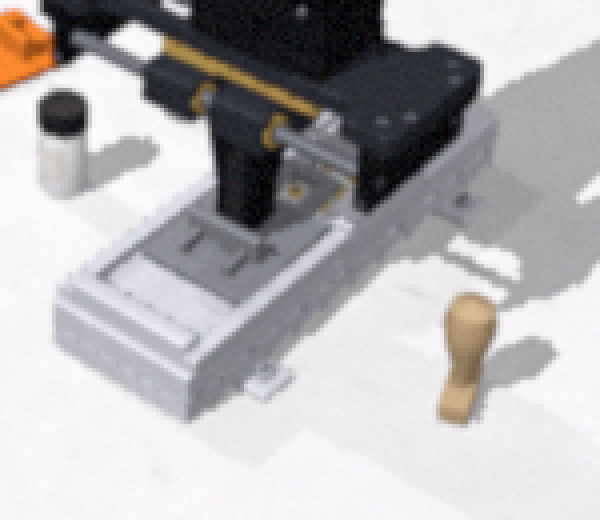

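The cover is moving straight along the ledge with the fingers behind its rib, and about 36 mm is left to the stop.

drive_tool(motion=[[[0.6, 0, 0], [0, 0, 0], -1], [[0.6, 0, 0], [0, 0, 0], -1], [[0.6, 0, 0], [0, 0, 0], -1], [[0.6, 0, 0], [0, 0, 0], -1], [[0.5, 0, 0], [0, 0, 0], -1], [[0.4, 0, 0], [0, 0, 0], -1], [[0.2, 0, 0], [0, 0, 0], -1], [[0, 0, 0], [0, 0, 0], -1]])

```text
time: 8.82
position: [0.5422, 0.073, 0.1122]
tool_rot: [-2.411, -2.014, 0.001]
ft_force: [-0.6, -0.5, 1.1]
grip_width: 0.003
grip_force: 0.5
```

drive_tool(motion=[[[0.2, 0, 0], [0, 0, 0], -1], [[0.1, 0, 0], [0, 0, 0], -1], [[0, 0, 0], [0, 0, 0], -1]])

```text
time: 9.2
position: [0.5423, 0.0735, 0.1122]
tool_rot: [2.412, 2.011, -0.005]
ft_force: [-3.3, -6.1, 3.7]
grip_width: 0.004
grip_force: 3.3
```

drive_tool(motion=[[[0.2, 0, 0], [0, 0, 0], -1], [[0, 0, 0], [0, 0, 0], -1], [[0, 0, 0], [0, 0, 0], -1]])

```text
time: 9.57
position: [0.5424, 0.0737, 0.1122]
tool_rot: [2.413, 2.009, -0.008]
ft_force: [-4.3, -9.2, 5.7]
grip_width: 0.006
grip_force: 5.0
```

drive_tool(motion=[[[-0.6, 0, 0], [0, 0, 0], -1], [[-0.8, 0, 0], [0, 0, 0], -1], [[0, 0, -3], [0, 0, 0], -1], [[0, 0, -5], [0, 0, 0], -1], [[-6, 0, -5], [0, 0, 0], -1], [[-6, 0, 0], [0, 0, 0], -1], [[-6, 0, 0], [0, 0, 0], -1], [[0, 0, 0], [0, 0, 0], -1], [[0, 0, 0], [0, 0, 0], -1]])

```text
time: 10.7
position: [0.511, -0.1003, 0.2323]
tool_rot: [-2.411, -2.014, -0.002]
ft_force: [0.0, -0.3, 1.2]
grip_width: 0.007
grip_force: 0.0
```

Run:
```python
from h import *
s=ctrl.get_state(); print(s['position'],s['time'])
save('scene','s4.png'); c=cv2.imread('pics/s4.png')[170:300,280:430]
save('wrist','w4.png'); d=cv2.imread('pics/w4.png')[0:226,180:480]
c=cv2.resize(c,(400,347),interpolation=3); d=cv2.resize(d,(400,301),interpolation=3); d=np.vstack([d,np.zeros((46,400,3),np.uint8)])
cv2.imwrite('pics/c5.png',cv2.convertScaleAbs(np.hstack([c,d]),alpha=1.3))
w=cam('wrist',s); print(proj(w,(.5495,.1134,.042)))
```

```text
[ 0.51099144 -0.10025652  0.2322976 ] 10.7
[314.8362654  -67.18147034]
```

View pics/c5.png

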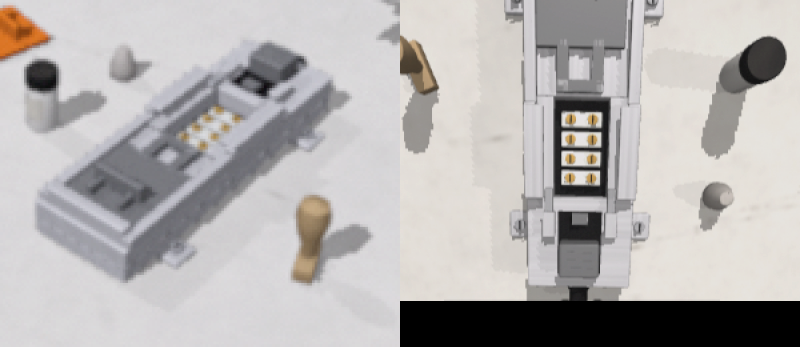

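The cover lies on the ledge at the end stop, the terminals are bare, and the vial, cone and stamp still stand. I'll check the tail's rear edge, at wrist pixel (313.5,68.5).

Run:
```python
from h import *
u=np.array([.182,.983])
s=ctrl.get_state(); w=cam('wrist',s)
im=cv2.imread('pics/w4.png',0)
print(im[58:80,305:322].mean(1).round(),im[58:80,298:303].mean(1).round(),im[58:80,324:328].mean(1).round())
for r in (66,68.5,71):
  for z in (.029,.035): print(r,z,(ray(w,(313.5,r),z)[:2]-[.5105,-.0985])@u*1000-80)
# plate rear edge: crop row 47 -> 35
for z in (.035,.038): print('plate rear',(ray(w,(340,35.5),z)[:2]-[.5105,-.0985])@u*1000-80)
cm=cam('side'); b=cam('scene')
a0=cv2.imread('pics/scene0.png').astype(int);a1=cv2.imread('pics/s4.png').astype(int)
for n,(x,y) in dict(vial=(295,206),cone=(325,193),stamp=(397,259)).items(): print(n,abs(a1-a0)[y-15:y+16,x-8:x+9].mean())
```

```text
[154. 136. 110. 104. 104. 104. 103. 103. 102. 102.  84.  60.  92. 106.
  90.  71.  60.  43.  22.  21.  21.  21.] [101. 112. 129. 134. 133. 126. 111. 103. 102. 104.  83.  73. 102. 105.
  83.  64.  54.  34.  22.  21.  22.  21.] [102. 102. 104. 104. 102. 103. 104. 104. 103. 103.  97.  75.  86. 106.
  96.  77.  63.  48.  22.  20.  21.  21.]
66 0.029 38.8613809019662
66 0.035 37.82823639041432
68.5 0.029 36.691034736612195
68.5 0.035 35.70183952273837
71 0.029 34.511889363234275
71 0.035 33.56682163014075
plate rear 63.27084935085128
plate rear 62.49134758560726
vial 4.14168247944339
cone 4.7583807716635045
stamp 4.1138519924098675
```

```bash
python3 -c "
from bench import ctrl; print(ctrl.close_job())"
```

```text
the job is handed in; nothing more can be done
None
```

The job is handed in: I pressed the tab, the cover sprang free, and I pushed it along to the end stop. In the last pictures it lies flat on the ledge and the vial, stamp and cone haven't moved. The robot's clock read about 11 s of the 38 s allowed, and the judged result was not shown.

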